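# Eject the dock tray with the pin

### The job

The tray of the small grey docking enclosure is latched shut: take the ejector pin out of its stand, reach straight down with it through the hole in the enclosure's top, gently press the hidden spring latch home by feel and let it up again, so that the tray springs out. Then put the pin back upright in its stand, fully home. Do not press hard with the pin, do not touch the enclosure or its tray with the gripper or arm, and leave the other things lying about alone.

Things in the scene. Friction and masses are not known exactly. Their poses are not given: they have to be found in the camera images.
- dock: Docking enclosure, a grey box with a black front bezel, 110 (x) x 80 (y) x 75 (z) mm, fixed to the bench, turned by up to 0.3 rad. Origin under its centre, z up; the front with the tray faces its -x. Its flat top is at 75 mm; the cover is 6 mm thick. A tall instrument with a keyboard on top, about 0.28 m high, stands on the bench to its right (-y): keep clear of it.
- access_hole (a point): Centre of the mouth of the round access hole in the dock's top, 9 mm in diameter with a 1.5 mm chamfer, 20 mm behind the dock's centre, 75 mm up. Straight below it, out of sight, is the flat end (15 mm across) of the spring latch, at rest 11 to 33 mm below the top: this differs between starts and is not measured. The pin pressing on the dock or anything inside with over 16 N is too hard.
- latch_range (a point): Fixed mark 22 mm below the access hole: the middle of the heights at which the latch's end may rest (11 mm either way). The latch moves straight down against a spring: 3 to 4 N to start, +0.35 N per mm. It is tripped after 8 mm of travel; at 9.5 mm (6 to 8 N) is a hard stop, where the force shoots up. It rises when let go, and only then a tripped latch frees the tray.
- tray (a joint): How far the tray stands out of the dock's front, m: 0 latched shut, 0.045 fully out. It stays shut (within 1 mm) while the latch is held down; once the tripped latch is let up, a spring pushes the tray all the way out along the dock's -x in about a second and keeps it there. The tray front is 66 mm wide, 12 to 30 mm above the bench.
- pin: Ejector pin, standing upright in its stand, 60 g. Origin at its tip (lower end), z along the pin towards the handle. Steel stem 6 mm in diameter and 55 mm long, its last 5 mm tapering to a 3 mm flat; then a collar 20 mm in diameter and 4 mm thick (55 to 59 mm from the tip); then a round handle 15 mm in diameter, from 59 to 107 mm from the tip. Grip the handle.
- pin_tip (a point): The pin's tip, the body's origin.
- stand: Pin stand, a plain black block 50 x 50 mm, 62 mm high, fixed to the bench. Origin under its centre, z up.
- stand_bore (a point): Centre of the mouth of the stand's round through bore, in the middle of its top, 62 mm up; 8 mm in diameter with a 2 mm chamfer. With the pin fully home its collar rests on the block's top, so the pin's tip is 55 mm below this point.
- heatsink: Bystander: finned aluminium heatsink 40 x 40 x 20 mm, origin under its centre. Leave alone.
- flux_bottle: Bystander: small bottle with a needle, 29 x 32 x 82 mm, origin under its centre. Leave alone.
- cutters: Bystander: hand cutters 42 x 134 x 11 mm lying flat, origin under the centre. Leave alone.

How it is judged:
By the outcome, as a careful person would: the job done as asked, in the order asked, and still so for the second after the job is handed in, with the robot touching nothing.
It also fails if it takes over 69 s, if anything falls off the work surface, if the arm or the gripper's body presses on something with over 40 N, if the wrist force passes 120 N, or if a joint passes its speed limit or range.

### The arm

A 6-joint arm with a two-finger parallel gripper is mounted at the origin on a cart in front of the work surface, level with it; the furniture and walls round the work are solid. World frame = base frame: x ahead of the robot, y to its left, z up, the work surface at z = 0. Lengths are in m, angles in rad, forces in N, time in s.
With the tool pointing down it reaches from about 0.2 to 0.875 m from the base axis. Payload 3.4 kg.
Tool frame: the origin (TCP) lies between the finger pads; the fingertips stand tcp_to_tips ahead of it and the grasp point (between the pads) lies 6 mm ahead of it (tcp_to_tips is the distance from the TCP to the fingertips, in m); z points along the fingers, y is the line along which they close (so a half turn about z gives the same grasp; the last joint's range is limited). The gripper opens to 94 mm and grips with 3 to 60 N. Pads are 16 mm wide; open, the fingers measure 119 mm over their backs; the gripper's body (75 mm by 177 mm) begins 78 mm behind the grasp point.
Start: joints at [-1.465, 0.276, 1.505, -0, 1.361, -0.121], TCP at [0.129, -0.56, 0.23] pointing down, gripper open.
Joint ranges: [-2.89, 2.89], [-0.75, 2.08], [0.22, 2.7], [-1.18, 4.32], [0.11, 2.71], [-2.7, 2.7]. Speed limits (rad/s): [2.57, 2.57, 3.14, 3.14, 3.14, 3.14].

### API

Orientations are given as a rotation vector (axis times angle).
In Python, from station import get_obs, get_image, job_done, tcp_to_tips gives the robot as it stands. The module is installed in compiled form; this text tells all that it offers.
- The arm moves only by the tool arm_command, never from a script. Its argument "rows" is a list of rows, each an object with "delta_pos": the shift along the tool's x, y, z in mm, a list of three; "turn": the turn about the tool's z in degrees; "fingers": the gripper's target within -1 to 1 (shut at 1, half-way at 0, fully open at -1). In form: [{"delta_pos": [tx, ty, tz], "turn": turn, "fingers": fingers}, ...]. A call has 1 to 10 rows; each row is the pose to reach, as a shift and turn from the pose commanded when the call began, along the tool's axes at that moment; what a row does not reach only later rows make up. A row lasts 1/8 s, in which the tool goes at most 62.5 mm and 10.7 degrees, less where a joint would pass 70% of its speed; a pose out of reach is approached as far as the arm can. A call with a gripper value outside its range is refused whole. The fingers move at their own pace and stop on an object; "newtons" is the grip in N (left out, the last holds). Time passes only in rows, so rows that repeat a pose let the fingers close. It gives the time, the measured TCP pose, the force, the opening and the grip force at its end, in the units of the state.
- get_obs(): the state, without advancing time (a new reading comes with each control period).
- get_image(name): name is "scene" or "top" or "wrist"; returns a dict with "frame" (420x560x3 uint8, red, green, blue), "intrinsics" (3x3 intrinsics, pixels), "T" (4x4, takes a point from camera to world coordinates); the wrist camera has in their place "mount" (4x4, takes a point from camera to tool coordinates, whose origin is the TCP and whose axes are the flange's). Camera axes: x right, y up, looking along -z (the intrinsics and any distortion apply to the point x, -y, -z); pixel columns grow to the right and rows downward; lengths in m; the calibration is good to about 2 mm. A picture is of the moment at which its call begins: read the wrist's pose just before it. There is no depth.
- job_done(): hands the job in; it is judged then, once.
The state is a dict: "time_s": time; "joint_positions": joint angles; "qd": joint speeds; "effort": joint torques, N m; "tool_pos": TCP position; "eef_rot": TCP orientation; "force": force on the tool from outside, world axes, zero at the start; "moment": the same for the moment, N m; "finger_gap": finger opening in m; "grip_force": force on a finger pad.
Only numpy, scipy, OpenCV 4.12 (cv2) and the standard library are available. Lean on these libraries where they do the work, as an engineer would, in place of code of your own. Each camera call takes 0.05 s, during which the arm holds its last target. There are 200 camera calls.

## Working session

There is one attempt and no reset: what is moved stays moved. The work goes in short steps, Python scripts to look and compute and a tool call to move; the robot and the scene stay as the last step left them, time stands still between calls to the robot, and variables do not carry over. Pictures are saved under pics/ and viewed, at most 10 in all, crops included, and the job is handed in when it is done.

Besides the shell and the picture viewer there is one more tool, called after ">>>" in YAML: its name, and indented under it one key for each argument. arm_command: Moves the arm, as the interface text tells. Its arguments: {"type":"object","properties":{"rows":{"type":"array","items":{"type":"object","properties":{"delta_pos":{"type":"array","items":{"type":"number"}},"turn":{"type":"number"},"fingers":{"type":"number"}}}},"newtons":{"type":"number"}},"required":["rows"]}

```bash
mkdir -p pics
python3 - <<'E'
from station import *
import cv2,numpy as np
np.set_printoptions(precision=4,suppress=True)
o=get_obs();print(o,tcp_to_tips)
a=[]
for n in("scene","top"):
    i=get_image(n);cv2.imwrite(f"pics/{n}0.png",i["frame"][:,:,::-1]);print(n,i["intrinsics"],i["T"],[k for k in i])
i=get_image("wrist");cv2.imwrite("pics/wrist0.png",i["frame"][:,:,::-1]);print(i["intrinsics"],i["mount"],list(i))
E
```

```text
{'time_s': 0.0, 'joint_positions': array([-1.465 ,  0.2766,  1.5061, -0.    ,  1.3607, -0.121 ]), 'qd': array([-0.0024,  0.0012,  0.0007, -0.0013, -0.0001, -0.0022]), 'effort': array([  0.    , -40.4583, -23.7231,   0.0701,   0.0343,  -0.0001]), 'tool_pos': array([ 0.1292, -0.5598,  0.2296]), 'eef_rot': array([-3.1197, -0.3554,  0.    ]), 'force': array([ 0.5426, -0.1265, -0.0781]), 'moment': array([0.0075, 0.02  , 0.0245]), 'grip_force': 0.0, 'finger_gap': 0.09365202607299142} 0.025
scene [[499.1572   0.     287.0948]
 [  0.     499.1572 213.1795]
 [  0.       0.       1.    ]] [[-0.6972  0.2919 -0.6547 -0.0596]
 [-0.7168 -0.2845  0.6366  0.9678]
 [-0.0004  0.9131  0.4076  0.431 ]
 [ 0.      0.      0.      1.    ]] ['frame', 'intrinsics', 'T']
top [[431.6544   0.     275.7909]
 [  0.     431.6544 209.2669]
 [  0.       0.       1.    ]] [[ 0.0189  0.9816 -0.19    0.3382]
 [-0.9998  0.02    0.0038  0.4294]
 [ 0.0076  0.1899  0.9818  0.922 ]
 [ 0.      0.      0.      1.    ]] ['frame', 'intrinsics', 'T']
[[364.2655   0.     282.1078]
 [  0.     364.2655 211.1815]
 [  0.       0.       1.    ]] [[-0.0002  0.9669  0.2553  0.0745]
 [ 1.      0.0003 -0.0002  0.0005]
 [-0.0003  0.2553 -0.9669 -0.1539]
 [ 0.      0.      0.      1.    ]] ['frame', 'intrinsics', 'mount']
```

View pics/scene0.png

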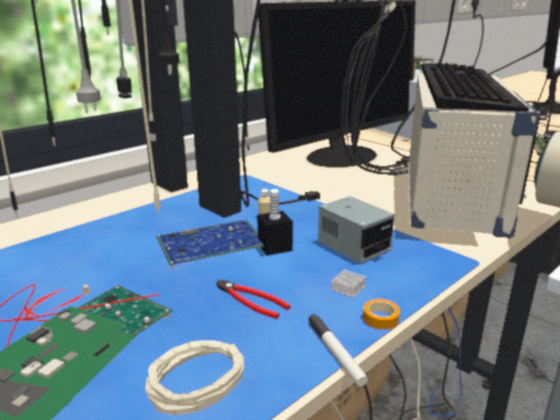

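View pics/top0.png

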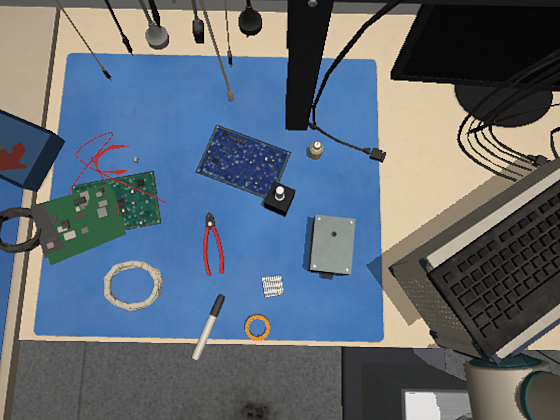

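The scene view shows the dock at about (355,228) and the pin and stand at (275,225), with the instrument on the right. In the top view the pin's handle end is near (280,190), the stand near (279,199), the hole near (334,234), the pillar at (305,60) and the flux bottle at (316,150).

```bash
cat > h.py <<'E'
from station import *
import cv2,numpy as np
from scipy.spatial.transform import Rotation as R
np.set_printoptions(precision=4,suppress=True)
def cast(i,uv,z,T=None):
    T=i["T"] if T is None else T
    K=i["intrinsics"];d=T[:3,:3]@np.array([(uv[0]-K[0,2])/K[0,0],-(uv[1]-K[1,2])/K[1,1],-1])
    return T[:3,3]+d*(z-T[2,3])/d[2]
def proj(i,p,T=None):
    T=i["T"] if T is None else T
    q=np.linalg.inv(T)@np.r_[p,1];K=i["intrinsics"]
    return np.array([K[0,2]+K[0,0]*q[0]/-q[2],K[1,2]-K[1,1]*q[1]/-q[2]])
def wT(i,o):
    A=np.eye(4);A[:3,:3]=R.from_rotvec(o["eef_rot"]).as_matrix();A[:3,3]=o["tool_pos"];return A@i["mount"]
def totool(d,o): return 1000*R.from_rotvec(o["eef_rot"]).as_matrix().T@d
E
python3 - <<'E'
from h import *
i=get_image("top");f=i["frame"];hsv=cv2.cvtColor(f,cv2.COLOR_RGB2HSV)
def comps(m,lo,hi,box):
    u0,v0,u1,v1=box;mm=np.zeros_like(m);mm[v0:v1,u0:u1]=m[v0:v1,u0:u1]
    n,l,s,c=cv2.connectedComponentsWithStats(mm)
    return [(c[k],s[k],cv2.minAreaRect(np.argwhere(l==k)[:,::-1].astype(np.float32))) for k in range(1,n) if lo<s[k,4]<hi]
lowS=((hsv[:,:,1]<70)&(hsv[:,:,2]>80)).astype(np.uint8)
for c in comps(lowS,800,5000,(295,200,370,290)):
    print("dock",c); b=cv2.boxPoints(c[2]);print([cast(i,p,.075)for p in b],cast(i,c[2][0],.075))
dark=(f.max(2)<60).astype(np.uint8)
for c in comps(dark,5,100,(322,222,346,246)): print("hole",c,cast(i,c[0],.075))
for c in comps((f.max(2)<80).astype(np.uint8),200,2000,(255,175,302,222)): print("stand",c,[cast(i,p,.062)for p in cv2.boxPoints(c[2])])
for c in comps((f.min(2)>130).astype(np.uint8),5,500,(262,178,296,206)): print("pin",c,cast(i,c[0],.114))
c=np.hstack([cv2.resize(f[170:230,250:310],(400,400),interpolation=2),cv2.resize(f[205:285,295:375],(400,400),interpolation=2)])
cv2.imwrite("pics/c1.png",c[:,:,::-1])
E
```

```text
dock (array([332.3348, 244.1965]), array([ 310,  215,   45,   59, 2255], dtype=int32), ((332.5293884277344, 244.19638061523438), (41.16253662109375, 56.09278869628906), 5.5275397300720215))
[array([0.3828, 0.3585, 0.075 ]), array([0.4935, 0.3482, 0.075 ]), array([0.4871, 0.2664, 0.075 ]), array([0.3767, 0.2787, 0.075 ])] [0.4343 0.313  0.075 ]
hole (array([334.3333, 233.5   ]), array([334, 232,   2,   4,   6], dtype=int32), ((334.5, 233.5), (3.0, 1.0), 90.0)) [0.4556 0.3093 0.075 ]
stand (array([278.5227, 198.9887]), array([263, 181,  32,  36, 618], dtype=int32), ((278.5000305175781, 198.0), (26.832815170288086, 28.174455642700195), 26.56505012512207)) [array([0.5137, 0.4579, 0.062 ]), array([0.5671, 0.4333, 0.062 ]), array([0.5427, 0.3837, 0.062 ]), array([0.4899, 0.4087, 0.062 ])]
pin (array([279.5714, 189.6735]), array([276, 186,   8,   8,  49], dtype=int32), ((279.5, 189.5), (7.0, 7.0), 90.0)) [0.5331 0.4197 0.114 ]
pin (array([279.9545, 197.6818]), array([275, 194,  10,   7,  22], dtype=int32), ((279.7353210449219, 197.44119262695312), (5.093247890472412, 8.973817825317383), 75.96376037597656)) [0.5173 0.4187 0.114 ]
```

View pics/c1.png

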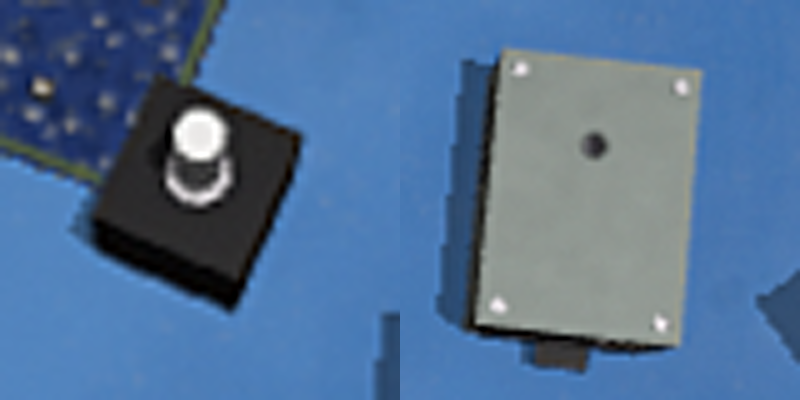

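The crop shows the white handle end and its collar on the black stand. The grey dock top has the hole at about (594,145) in the crop. The measured top, about 111 x 81 mm, matches the given sizes, and the hole lies 20 mm behind the centre. Next I check clearances to the pillar and the instrument.

Run:
```python
from h import *
i=get_image("top")
for n,p,z in[("pillarL",(287,128),0),("pillarR",(308,130),0),("inst",(390,267),.28),("inst shadow tip",(368,265),0),("instback",(555,165),.28),("instfront",(487,360),.26),("flux",(316,147),.08),("cable",(231,97),.3),("pillar at z.5",(287,128),.5)]: print(n,cast(i,p,z))
s=get_image("scene")
for p in[(200,206),(240,215)]: print("pillar scene",cast(s,p,0))
for p in[(411,222),(478,230)]: print("inst base scene",cast(s,p,0))
for p in[(424,108),(413,68),(538,110),(465,66)]: print("inst top scene",cast(s,p,.28))
# stereo check pin
print(proj(s,[.533,.42,.114]),proj(s,[.455,.31,.075]))
```

```text
pillarL [0.704 0.404 0.   ]
pillarR [0.7003 0.3565 0.    ]
inst [0.3789 0.2563 0.28  ]
inst shadow tip [0.4    0.2275 0.    ]
instback [ 0.5413 -0.0055  0.28  ]
instfront [0.2472 0.1124 0.26  ]
flux [0.6325 0.3463 0.08  ]
cable [0.6337 0.4994 0.3   ]
pillar at z.5 [0.5056 0.4178 0.5   ]
pillar scene [0.7933 0.4044 0.    ]
pillar scene [0.695  0.3721 0.    ]
inst base scene [0.4249 0.1447 0.    ]
inst base scene [0.3121 0.0822 0.    ]
inst top scene [0.3086 0.3414 0.28  ]
inst top scene [0.5393 0.0114 0.28  ]
inst top scene [0.1917 0.24   0.28  ]
inst top scene [ 0.477  -0.0962  0.28  ]
[275.3411 190.4867] [349.6339 206.376 ]
```

>>> arm_command:
  rows:
    - {"delta_pos":[0,0,-60],"turn":-9,"fingers":-1}
    - {"delta_pos":[0,0,-120],"turn":-19,"fingers":-1}
    - {"delta_pos":[30,-24,-170],"turn":-29,"fingers":-1}
    - {"delta_pos":[75,-60,-195],"turn":-39,"fingers":-1}
    - {"delta_pos":[120,-94,-215],"turn":-49,"fingers":-1}
    - {"delta_pos":[167,-131,-220],"turn":-59,"fingers":-1}
    - {"delta_pos":[214,-168,-220],"turn":-69,"fingers":-1}
    - {"delta_pos":[260,-204,-220],"turn":-79,"fingers":-1}
    - {"delta_pos":[307,-241,-220],"turn":-88,"fingers":-1}
    - {"delta_pos":[354,-278,-220],"turn":-96,"fingers":-1}

```text
time_s: 1.55
tool_pos: [0.4125, -0.2081, 0.4506]
eef_rot: [1.818, 2.561, -0.0]
force: [0.6, 0.2, -0.4]
finger_gap: 0.0939
grip_force: 0.0
```

>>> arm_command:
  rows:
    - {"delta_pos":[54,30,0],"turn":0,"fingers":-1}
    - {"delta_pos":[108,60,0],"turn":0,"fingers":-1}
    - {"delta_pos":[162,90,0],"turn":0,"fingers":-1}
    - {"delta_pos":[216,120,0],"turn":0,"fingers":-1}
    - {"delta_pos":[270,151,0],"turn":0,"fingers":-1}
    - {"delta_pos":[324,181,0],"turn":0,"fingers":-1}
    - {"delta_pos":[377,211,0],"turn":0,"fingers":-1}
    - {"delta_pos":[431,241,0],"turn":0,"fingers":-1}
    - {"delta_pos":[485,271,0],"turn":0,"fingers":-1}
    - {"delta_pos":[538,302,0],"turn":0,"fingers":-1}

```text
time_s: 2.8
tool_pos: [0.5221, 0.3992, 0.4505]
eef_rot: [1.824, 2.557, 0.0]
force: [1.2, 0.1, 0.5]
finger_gap: 0.0941
grip_force: 0.0
```

>>> arm_command:
  rows:
    - {"delta_pos":[7,9,0],"turn":0,"fingers":-0.3}
    - {"delta_pos":[14,19,60],"turn":0,"fingers":-0.3}
    - {"delta_pos":[14,19,120],"turn":0,"fingers":-0.3}
    - {"delta_pos":[14,19,180],"turn":0,"fingers":-0.3}
    - {"delta_pos":[14,19,200],"turn":0,"fingers":-0.3}
    - {"delta_pos":[14,19,200],"turn":0,"fingers":-0.3}

```text
time_s: 3.55
tool_pos: [0.5349, 0.4149, 0.2487]
eef_rot: [-1.825, -2.556, 0.007]
force: [-1.0, -0.2, 0.7]
finger_gap: 0.0612
grip_force: 0.0
```

Run:
```python
from h import *
o=get_obs();i=get_image("wrist");print(o["tool_pos"],o["eef_rot"],o["joint_positions"],o["time_s"]);T=wT(i,o)
for p in([.533,.42,.114],[.533,.42,.062],[.455,.31,.075]):print(proj(i,p,T))
cv2.imwrite("pics/w1.png",i["frame"][:,:,::-1])
```

```text
[0.5349 0.4149 0.2487] [-1.825  -2.5557  0.0068] [ 0.5573  0.4266  1.2295 -0.0006  1.49    0.2268] 3.55
[282.2126 201.1017]
[282.4375 188.5171]
[169.9596 270.5081]
```

View pics/w1.png

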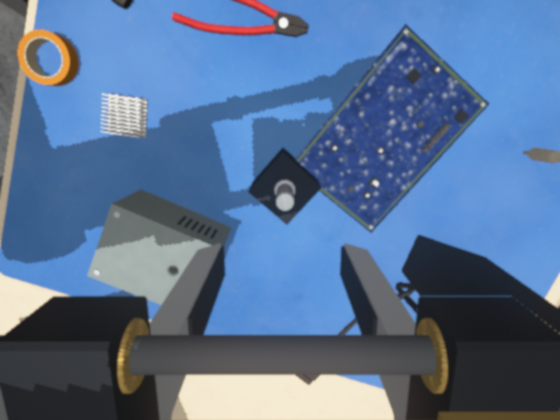

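The wrist view shows the pin's handle end at about (285,201), the stand round it and the dock hole at about (173,270). All are within 3 px of the predictions. I refine these with masks.

Run:
```python
from h import *
o=get_obs();i=get_image("wrist");T=wT(i,o);f=i["frame"]
def comps(m,lo,hi,box):
    u0,v0,u1,v1=box;mm=np.zeros(m.shape,np.uint8);mm[v0:v1,u0:u1]=m[v0:v1,u0:u1]
    n,l,s,c=cv2.connectedComponentsWithStats(mm)
    return [(c[k],s[k]) for k in range(1,n) if lo<s[k,4]<hi]
g=f.max(2)
print(g[201,268:302],g[185:220,285],g[270,160:186])
for t in(110,130,150):
  for c in comps(f.min(2)>t,30,900,(265,172,306,220)):
    print("pin",t,c)
for t in(60,75,90):
  for c in comps(g<t,10,300,(160,258,186,282)): print("hole",t,c,cast(i,c[0],.075,T))
for p in[(285,201),(285,202)]: print(cast(i,p,.114,T))
# stand top corners
m=(g<60);c=comps(m,500,5000,(240,140,330,230));print(c)
ys,xs=np.where(m[140:230,240:330]);ys+=140;xs+=240
r=cv2.minAreaRect(np.c_[xs,ys].astype(np.float32));print(r)
```

```text
[ 58  59  60  59  67  96 140 173 186 189 189 190 192 194 196 196 194 193
 194 194 193 189 176 145  98  66  58  57  58  58  58  58  57  58] [103  91  91  94  94  91  97 112 134 161 184 195 197 197 196 195 193 193
 193 192 191 192 191 185 166 130  88  65  64  70  78  81  81  81  81] [178 177 177 176 172 160 141 119  96  80  77  76  75  75  77  88 116 147
 168 176 177 176 171 158 138 119]
pin 110 (array([282.27, 185.13]), array([273, 180,  20,  14, 100], dtype=int32))
pin 110 (array([282.5263, 201.2105]), array([274, 192,  18,  19, 266], dtype=int32))
pin 130 (array([281.92, 183.76]), array([274, 181,  18,   9,  50], dtype=int32))
pin 130 (array([282.5607, 201.4644]), array([274, 193,  18,  18, 239], dtype=int32))
pin 150 (array([282.5, 201.5]), array([275, 194,  16,  16, 208], dtype=int32))
hole 90 (array([171.5926, 269.8519]), array([169, 268,   7,   5,  27], dtype=int32)) [0.4576 0.3116 0.075 ]
[0.5366 0.4215 0.114 ]
[0.5369 0.4207 0.114 ]
[(array([283.4846, 178.1378]), array([ 249,  150,   68,   57, 1655], dtype=int32))]
((282.28680419921875, 186.09622192382812), (52.276512145996094, 52.706520080566406), 42.51044845581055)
```

>>> arm_command:
  rows:
    - {"delta_pos":[3,0,40],"turn":0,"fingers":-0.3}
    - {"delta_pos":[3,0,75],"turn":0,"fingers":-0.3}
    - {"delta_pos":[3,0,75],"turn":0,"fingers":-0.3}
    - {"delta_pos":[3,0,75],"turn":0,"fingers":-0.3}

```text
time_s: 4.15
tool_pos: [0.536, 0.4201, 0.1781]
eef_rot: [1.824, 2.556, 0.006]
force: [0.2, 0.4, 0.9]
finger_gap: 0.0617
grip_force: 0.0
```

Run:
```python
from h import *
o=get_obs();i=get_image("wrist");T=wT(i,o);f=i["frame"];print(o["tool_pos"],o["eef_rot"],o["time_s"])
p0=proj(i,[.5332,.42,.114],T).astype(int);print(p0)
u,v=p0;m=np.zeros(f.shape[:2],np.uint8);m[v-40:v+40,u-40:u+40]=(f.min(2)>140)[v-40:v+40,u-40:u+40]
n,l,s,c=cv2.connectedComponentsWithStats(m)
for k in range(1,n):
  if s[k,4]>80:print(c[k],s[k],cast(i,c[k],.114,T), totool(cast(i,c[k],.114,T)-o["tool_pos"],o))
```

```text
[0.536  0.4201 0.1781] [1.8236 2.556  0.0062] 4.15
[276 234]
[279.5213 207.8085] [268 203  24  14  94] [0.5292 0.4369 0.114 ] [17.9887 -1.2145 64.0977]
[279.4491 234.4099] [269 224  22  22 383] [0.5348 0.4205 0.114 ] [ 0.7124 -1.2953 64.0827]
```

>>> arm_command:
  rows:
    - {"delta_pos":[0.5,-1,40],"turn":0,"fingers":-0.3}
    - {"delta_pos":[0.5,-1,70],"turn":0,"fingers":-0.3}
    - {"delta_pos":[0.5,-1,81],"turn":0,"fingers":-0.3}
    - {"delta_pos":[0.5,-1,81],"turn":0,"fingers":-0.3}
    - {"delta_pos":[0.5,-1,81],"turn":0,"fingers":0.2}
    - {"delta_pos":[0.5,-1,81],"turn":0,"fingers":0.5}
    - {"delta_pos":[0.5,-1,81],"turn":0,"fingers":1}
    - {"delta_pos":[0.5,-1,81],"turn":0,"fingers":1}
    - {"delta_pos":[0.5,-1,81],"turn":0,"fingers":1}
    - {"delta_pos":[0.5,-1,81],"turn":0,"fingers":1}
  newtons: 30

```text
time_s: 5.45
tool_pos: [0.5336, 0.4196, 0.0945]
eef_rot: [1.824, 2.557, 0.0]
force: [0.5, -0.4, 1.0]
finger_gap: 0.0145
grip_force: 30.0
```

>>> arm_command:
  rows:
    - {"delta_pos":[0,0,-12],"turn":0,"fingers":1}
    - {"delta_pos":[0,0,-40],"turn":0,"fingers":1}
    - {"delta_pos":[0,0,-80],"turn":0,"fingers":1}
    - {"delta_pos":[0,0,-110],"turn":0,"fingers":1}
    - {"delta_pos":[0,0,-110],"turn":0,"fingers":1}
    - {"delta_pos":[0,0,-110],"turn":0,"fingers":1}

```text
time_s: 6.2
tool_pos: [0.5327, 0.4191, 0.2033]
eef_rot: [-1.824, -2.557, 0.003]
force: [-0.2, 0.9, -1.7]
finger_gap: 0.0146
grip_force: 30.0
```

```bash
cat >> h.py <<'E'
def hole(pred=(.4566,.3105,.075),t=95):
    o=get_obs();i=get_image("wrist");T=wT(i,o);g=i["frame"].max(2)
    u,v=proj(i,pred,T).astype(int);w=16;m=np.zeros(g.shape,np.uint8);m[v-w:v+w,u-w:u+w]=(g<t)[v-w:v+w,u-w:u+w]
    print("pred",u,v,o["tool_pos"],o["eef_rot"],o["force"],o["time_s"])
    n,l,s,c=cv2.connectedComponentsWithStats(m)
    for k in range(1,n):
        if s[k,4]>8:print(c[k],s[k],cast(i,c[k],.075,T))
    return o,i,T
E
python3 - <<'E'
from h import *
o,i,T=hole()
cv2.imwrite("pics/w2.png",i["frame"][:,:,::-1])
print(proj(i,o["tool_pos"]+[0,0,-.0875],T))
E
```

```text
pred 156 297 [0.5327 0.4191 0.2033] [-1.824  -2.5569  0.0034] [-0.2207  0.8943 -1.6738] 6.2
[159.3954 304.8163] [143 295  29  18 392] [0.4604 0.3047 0.075 ]
[281.8483 224.5883]
```

View pics/w2.png

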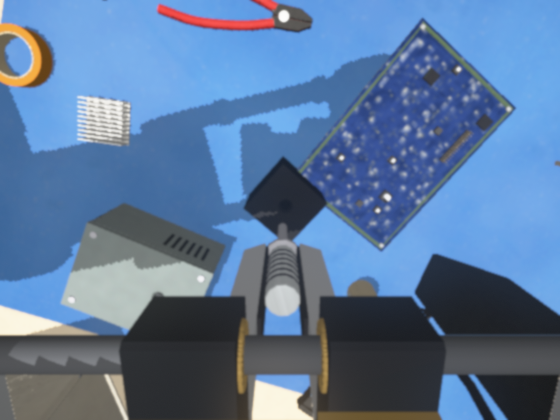

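The picture shows the pin held upright with its tip at about (283,226), the bore visible at (284,207) and the dock on the left with its hole half hidden by the finger. Moving over the hole.

>>> arm_command:
  rows:
    - {"delta_pos":[-20,-27,0],"turn":0,"fingers":1}
    - {"delta_pos":[-45,-62,0],"turn":0,"fingers":1}
    - {"delta_pos":[-68,-94,0],"turn":0,"fingers":1}
    - {"delta_pos":[-78,-107,0],"turn":0,"fingers":1}
    - {"delta_pos":[-78,-107,0],"turn":0,"fingers":1}
    - {"delta_pos":[-78,-107,0],"turn":0,"fingers":1}
    - {"delta_pos":[-78,-107,0],"turn":0,"fingers":1}

```text
time_s: 7.12
tool_pos: [0.4586, 0.3119, 0.2041]
eef_rot: [1.824, 2.558, 0.001]
force: [0.9, -0.8, -1.6]
finger_gap: 0.0142
grip_force: 30.0
```

Run:
```python
from h import *
o,i,T=hole()
c=i["frame"][160:260,220:345];cv2.imwrite("pics/w3.png",cv2.resize(c,(750,600),interpolation=2)[:,:,::-1])
print(proj(i,o["tool_pos"]+[0,0,-.0875],T))
```

```text
pred 278 210 [0.4586 0.3119 0.2041] [1.8239 2.5579 0.0006] [ 0.9321 -0.8087 -1.5926] 7.125
[279.8585 209.3962] [274 204  12  12 106] [0.4572 0.3116 0.075 ]
[281.5237 224.6874]
```

View pics/w3.png

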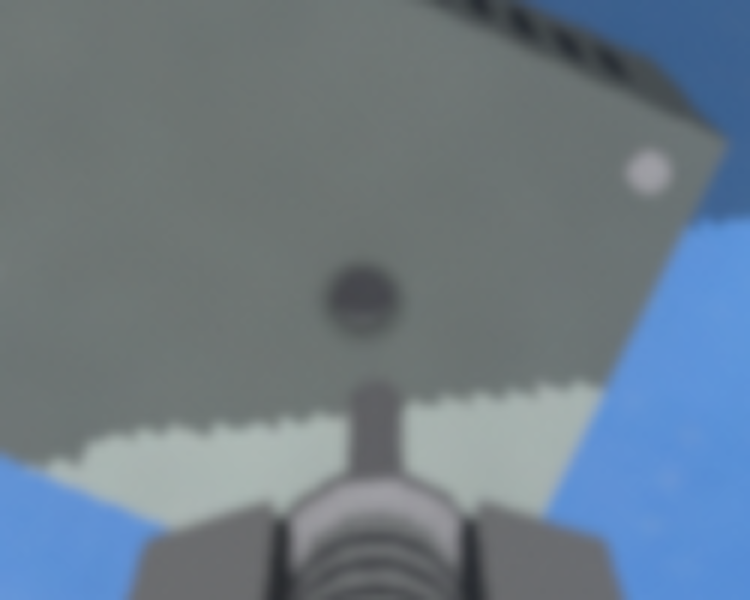

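>>> arm_command:
  rows:
    - {"delta_pos":[-0.3,-1.8,15],"turn":0,"fingers":1}
    - {"delta_pos":[-0.3,-1.8,30],"turn":0,"fingers":1}
    - {"delta_pos":[-0.3,-1.8,36],"turn":0,"fingers":1}
    - {"delta_pos":[-0.3,-1.8,36],"turn":0,"fingers":1}
    - {"delta_pos":[-0.3,-1.8,36],"turn":0,"fingers":1}

```text
time_s: 7.8
tool_pos: [0.4564, 0.3103, 0.1687]
eef_rot: [1.824, 2.557, 0.001]
force: [-0.1, -0.2, -0.7]
finger_gap: 0.0145
grip_force: 30.0
```

Run:
```python
from h import *
o,i,T=hole()
c=i["frame"][180:280,220:345];cv2.imwrite("pics/w4.png",cv2.resize(c,(750,600),interpolation=2)[:,:,::-1])
print(proj(i,o["tool_pos"]+[0,0,-.0875],T))
```

```text
pred 281 221 [0.4564 0.3103 0.1687] [1.8243 2.5572 0.0009] [-0.1452 -0.2271 -0.6919] 7.8
[283.2975 219.9174] [277 215  14  12 121] [0.4571 0.3122 0.075 ]
[281.4764 224.6637]
```

View pics/w4.png

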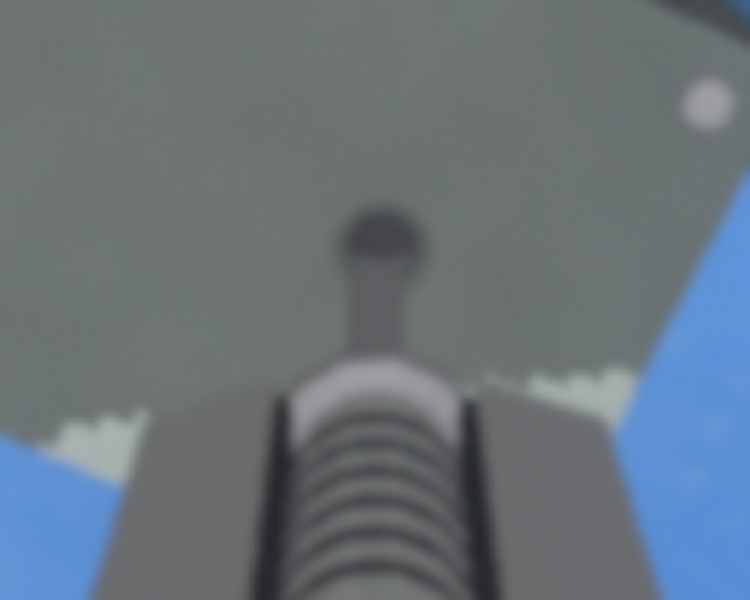

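In the crop the tip, at u about 376, sits about 0.7 mm left of the hole's centre at (383,245). I correct that and enter.

>>> arm_command:
  rows:
    - {"delta_pos":[0.2,0.7,0],"turn":0,"fingers":1}
    - {"delta_pos":[0.2,0.7,3],"turn":0,"fingers":1}
    - {"delta_pos":[0.2,0.7,6],"turn":0,"fingers":1}
    - {"delta_pos":[0.2,0.7,9],"turn":0,"fingers":1}
    - {"delta_pos":[0.2,0.7,12],"turn":0,"fingers":1}
    - {"delta_pos":[0.2,0.7,14],"turn":0,"fingers":1}
    - {"delta_pos":[0.2,0.7,14],"turn":0,"fingers":1}
    - {"delta_pos":[0.2,0.7,14],"turn":0,"fingers":1}

```text
time_s: 8.85
tool_pos: [0.4568, 0.3106, 0.1545]
eef_rot: [1.824, 2.557, 0.0]
force: [0.4, 0.7, -0.7]
finger_gap: 0.0146
grip_force: 30.0
```

>>> arm_command:
  rows:
    - {"delta_pos":[0,0,1.5],"turn":0,"fingers":1}
    - {"delta_pos":[0,0,3],"turn":0,"fingers":1}
    - {"delta_pos":[0,0,3],"turn":0,"fingers":1}

```text
time_s: 9.22
tool_pos: [0.4566, 0.3105, 0.1513]
eef_rot: [-1.824, -2.557, 0.001]
force: [-0.1, -0.5, -0.8]
finger_gap: 0.0149
grip_force: 30.0
```

>>> arm_command:
  rows:
    - {"delta_pos":[0,0,1.5],"turn":0,"fingers":1}
    - {"delta_pos":[0,0,3],"turn":0,"fingers":1}
    - {"delta_pos":[0,0,3],"turn":0,"fingers":1}

```text
time_s: 9.6
tool_pos: [0.4566, 0.3105, 0.1482]
eef_rot: [-1.824, -2.557, 0.001]
force: [0.0, 0.1, -0.4]
finger_gap: 0.0144
grip_force: 30.0
```

>>> arm_command:
  rows:
    - {"delta_pos":[0,0,1.5],"turn":0,"fingers":1}
    - {"delta_pos":[0,0,3],"turn":0,"fingers":1}
    - {"delta_pos":[0,0,3],"turn":0,"fingers":1}

```text
time_s: 9.98
tool_pos: [0.4566, 0.3105, 0.1453]
eef_rot: [-1.824, -2.557, 0.001]
force: [-0.2, 0.1, 0.1]
finger_gap: 0.0142
grip_force: 30.0
```

>>> arm_command:
  rows:
    - {"delta_pos":[0,0,1.5],"turn":0,"fingers":1}
    - {"delta_pos":[0,0,3],"turn":0,"fingers":1}
    - {"delta_pos":[0,0,3],"turn":0,"fingers":1}

```text
time_s: 10.35
tool_pos: [0.4567, 0.3105, 0.1423]
eef_rot: [1.824, 2.558, -0.0]
force: [0.4, 0.5, -0.6]
finger_gap: 0.0147
grip_force: 30.0
```

>>> arm_command:
  rows:
    - {"delta_pos":[0,0,1.5],"turn":0,"fingers":1}
    - {"delta_pos":[0,0,3],"turn":0,"fingers":1}
    - {"delta_pos":[0,0,3],"turn":0,"fingers":1}

```text
time_s: 10.72
tool_pos: [0.4568, 0.3106, 0.1397]
eef_rot: [1.824, 2.557, 0.001]
force: [-0.6, -0.1, 3.9]
finger_gap: 0.0146
grip_force: 30.0
```

Contact, at about 4 N. I go on gently, in finer steps near the stop.

>>> arm_command:
  rows:
    - {"delta_pos":[0,0,1.5],"turn":0,"fingers":1}
    - {"delta_pos":[0,0,3],"turn":0,"fingers":1}
    - {"delta_pos":[0,0,4.5],"turn":0,"fingers":1}
    - {"delta_pos":[0,0,5.5],"turn":0,"fingers":1}
    - {"delta_pos":[0,0,5.5],"turn":0,"fingers":1}
    - {"delta_pos":[0,0,5.5],"turn":0,"fingers":1}

```text
time_s: 11.48
tool_pos: [0.4568, 0.3106, 0.1339]
eef_rot: [1.824, 2.557, 0.0]
force: [-0.8, 0.1, 5.0]
finger_gap: 0.015
grip_force: 30.0
```

>>> arm_command:
  rows:
    - {"delta_pos":[0,0,0.6],"turn":0,"fingers":1}
    - {"delta_pos":[0,0,0.6],"turn":0,"fingers":1}

```text
time_s: 11.72
tool_pos: [0.4568, 0.3106, 0.1334]
eef_rot: [1.824, 2.557, 0.0]
force: [-0.5, -0.2, 4.9]
finger_gap: 0.0145
grip_force: 30.0
```

>>> arm_command:
  rows:
    - {"delta_pos":[0,0,0.6],"turn":0,"fingers":1}
    - {"delta_pos":[0,0,0.6],"turn":0,"fingers":1}

```text
time_s: 11.98
tool_pos: [0.4568, 0.3106, 0.1328]
eef_rot: [1.824, 2.557, 0.0]
force: [-0.4, 0.8, 4.4]
finger_gap: 0.0142
grip_force: 30.0
```

>>> arm_command:
  rows:
    - {"delta_pos":[0,0,0.6],"turn":0,"fingers":1}
    - {"delta_pos":[0,0,0.6],"turn":0,"fingers":1}

```text
time_s: 12.22
tool_pos: [0.4568, 0.3106, 0.1323]
eef_rot: [1.824, 2.557, 0.0]
force: [-0.5, 0.0, 4.9]
finger_gap: 0.0146
grip_force: 30.0
```

>>> arm_command:
  rows:
    - {"delta_pos":[0,0,0.5],"turn":0,"fingers":1}
    - {"delta_pos":[0,0,0.5],"turn":0,"fingers":1}

```text
time_s: 12.48
tool_pos: [0.4569, 0.3106, 0.1321]
eef_rot: [1.824, 2.557, 0.001]
force: [-1.3, -0.3, 7.9]
finger_gap: 0.0143
grip_force: 30.0
```

The force has jumped and the motion stalled: that is the hard stop, past the trip point. Letting it up straight, out of the hole.

>>> arm_command:
  rows:
    - {"delta_pos":[0,0,-4],"turn":0,"fingers":1}
    - {"delta_pos":[0,0,-10],"turn":0,"fingers":1}
    - {"delta_pos":[0,0,-20],"turn":0,"fingers":1}
    - {"delta_pos":[0,0,-35],"turn":0,"fingers":1}
    - {"delta_pos":[0,0,-53],"turn":0,"fingers":1}
    - {"delta_pos":[0,0,-72],"turn":0,"fingers":1}
    - {"delta_pos":[0,0,-72],"turn":0,"fingers":1}
    - {"delta_pos":[0,0,-72],"turn":0,"fingers":1}

```text
time_s: 13.48
tool_pos: [0.4563, 0.3104, 0.2033]
eef_rot: [-1.824, -2.557, 0.001]
force: [0.7, 0.2, -0.5]
finger_gap: 0.0144
grip_force: 30.0
```

Run:
```python
from h import *
o=get_obs();i=get_image("wrist");T=wT(i,o);s=get_image("scene")["frame"]
print(o["tool_pos"],o["eef_rot"],o["force"],o["time_s"],proj(i,o["tool_pos"]+[0,0,-.0875],T))
a=cv2.resize(s[160:310,240:440],(800,600));cv2.imwrite("pics/s2.png",a[:,:,::-1])
```

```text
[0.4563 0.3104 0.2033] [-1.8242 -2.5574  0.0012] [ 0.679   0.1543 -0.5029] 13.475 [281.6628 224.6363]
```

View pics/s2.png

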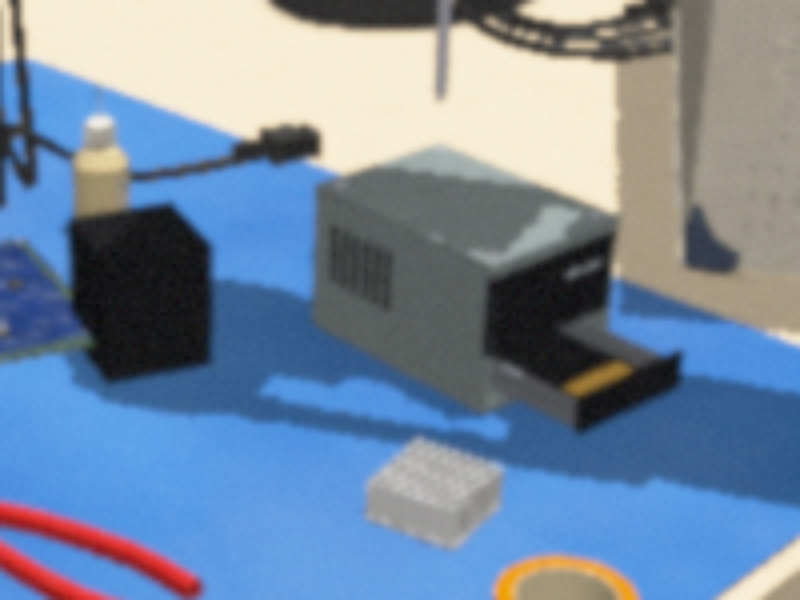

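The tray is fully out; its front is near (630,390) in the crop, and the pin stem is clear of the box. Going back over the stand.

>>> arm_command:
  rows:
    - {"delta_pos":[15,21,0],"turn":0,"fingers":1}
    - {"delta_pos":[40,55,0],"turn":0,"fingers":1}
    - {"delta_pos":[64,89,0],"turn":0,"fingers":1}
    - {"delta_pos":[78.1,108.2,0],"turn":0,"fingers":1}
    - {"delta_pos":[78.1,108.2,10],"turn":0,"fingers":1}
    - {"delta_pos":[78.1,108.2,25],"turn":0,"fingers":1}
    - {"delta_pos":[78.1,108.2,40],"turn":0,"fingers":1}
    - {"delta_pos":[78.1,108.2,45],"turn":0,"fingers":1}
    - {"delta_pos":[78.1,108.2,45],"turn":0,"fingers":1}
    - {"delta_pos":[78.1,108.2,45],"turn":0,"fingers":1}

```text
time_s: 14.82
tool_pos: [0.5339, 0.4197, 0.1593]
eef_rot: [1.824, 2.557, 0.002]
force: [-0.5, 0.4, -0.4]
finger_gap: 0.0146
grip_force: 30.0
```

Run:
```python
from h import *
o=get_obs();i=get_image("wrist");T=wT(i,o)
print(o["tool_pos"],o["eef_rot"],o["force"],o["time_s"],proj(i,o["tool_pos"]+[0,0,-.0875],T),proj(i,[.5333,.4194,.062],T))
c=cv2.convertScaleAbs(i["frame"][180:280,220:345],alpha=1.8,beta=0);cv2.imwrite("pics/w5.png",cv2.resize(c,(750,600),interpolation=2)[:,:,::-1])
```

```text
[0.5339 0.4197 0.1593] [1.8243 2.557  0.0018] [-0.515   0.4072 -0.3534] 14.825 [281.411  224.6883] [280.5243 220.8493]
```

View pics/w5.png

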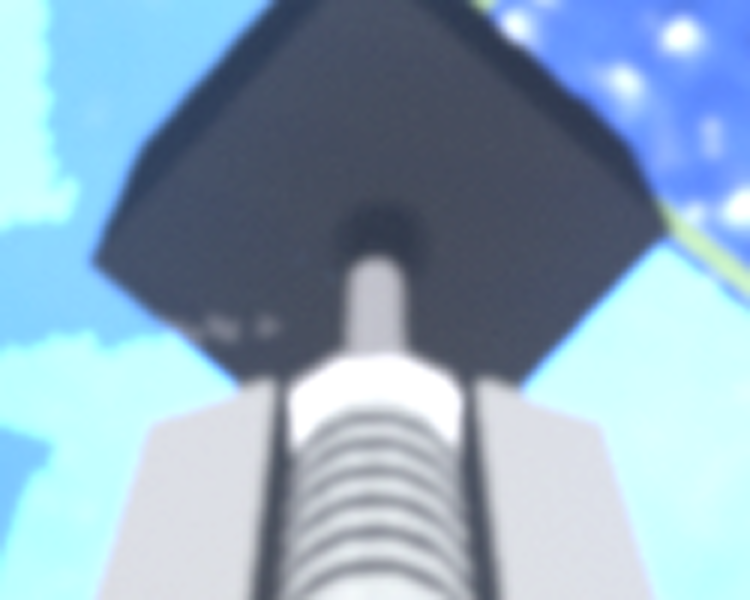

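The picture shows the tip at (376,258) entering over the bore centre at about (380,243), aligned to within 0.5 mm. Lowering.

>>> arm_command:
  rows:
    - {"delta_pos":[0,0.3,6],"turn":0,"fingers":1}
    - {"delta_pos":[0,0.3,13],"turn":0,"fingers":1}
    - {"delta_pos":[0,0.3,20],"turn":0,"fingers":1}
    - {"delta_pos":[0,0.3,20],"turn":0,"fingers":1}

```text
time_s: 15.38
tool_pos: [0.5337, 0.4196, 0.1376]
eef_rot: [-1.824, -2.557, 0.002]
force: [0.1, 0.1, -0.8]
finger_gap: 0.0149
grip_force: 30.0
```

>>> arm_command:
  rows:
    - {"delta_pos":[0,0,8],"turn":0,"fingers":1}
    - {"delta_pos":[0,0,17],"turn":0,"fingers":1}
    - {"delta_pos":[0,0,26],"turn":0,"fingers":1}
    - {"delta_pos":[0,0,35],"turn":0,"fingers":1}
    - {"delta_pos":[0,0,40],"turn":0,"fingers":1}
    - {"delta_pos":[0,0,41],"turn":0,"fingers":1}
    - {"delta_pos":[0,0,41],"turn":0,"fingers":1}
    - {"delta_pos":[0,0,41],"turn":0,"fingers":1}

```text
time_s: 16.38
tool_pos: [0.534, 0.4198, 0.0979]
eef_rot: [1.824, 2.557, 0.001]
force: [-0.1, -0.4, -0.4]
finger_gap: 0.0143
grip_force: 30.0
```

>>> arm_command:
  rows:
    - {"delta_pos":[0,0,1],"turn":0,"fingers":1}
    - {"delta_pos":[0,0,1],"turn":0,"fingers":1}

```text
time_s: 16.62
tool_pos: [0.5338, 0.4197, 0.0967]
eef_rot: [1.825, 2.557, -0.0]
force: [-0.0, -0.5, -0.5]
finger_gap: 0.0144
grip_force: 30.0
```

>>> arm_command:
  rows:
    - {"delta_pos":[0,0,1],"turn":0,"fingers":1}
    - {"delta_pos":[0,0,1.6],"turn":0,"fingers":1}
    - {"delta_pos":[0,0,1.6],"turn":0,"fingers":1}

```text
time_s: 17.0
tool_pos: [0.5338, 0.4196, 0.0949]
eef_rot: [-1.825, -2.557, 0.0]
force: [0.3, -0.7, -1.5]
finger_gap: 0.0146
grip_force: 30.0
```

>>> arm_command:
  rows:
    - {"delta_pos":[0,0,0.7],"turn":0,"fingers":1}
    - {"delta_pos":[0,0,0.7],"turn":0,"fingers":1}
    - {"delta_pos":[0,0,0.7],"turn":0,"fingers":1}

```text
time_s: 17.38
tool_pos: [0.5339, 0.4197, 0.0945]
eef_rot: [1.824, 2.557, 0.0]
force: [-0.5, 0.3, 1.6]
finger_gap: 0.0148
grip_force: 30.0
```

Contact at the original grasp height, so the collar is seated. Opening gently, then rising.

>>> arm_command:
  rows:
    - {"delta_pos":[0,0,0],"turn":0,"fingers":0.5}
    - {"delta_pos":[0,0,0],"turn":0,"fingers":0.3}
    - {"delta_pos":[0,0,0],"turn":0,"fingers":0}
    - {"delta_pos":[0,0,0],"turn":0,"fingers":-0.3}
    - {"delta_pos":[0,0,0],"turn":0,"fingers":-0.3}
    - {"delta_pos":[0,0,-30],"turn":0,"fingers":-0.3}
    - {"delta_pos":[0,0,-80],"turn":0,"fingers":-0.3}
    - {"delta_pos":[0,0,-130],"turn":0,"fingers":-0.3}
    - {"delta_pos":[0,0,-154],"turn":0,"fingers":-0.3}
    - {"delta_pos":[0,0,-154],"turn":0,"fingers":-0.3}

```text
time_s: 18.62
tool_pos: [0.5348, 0.4203, 0.2508]
eef_rot: [1.823, 2.556, 0.007]
force: [-0.3, -0.6, -0.6]
finger_gap: 0.061
grip_force: 0.0
```

Run:
```python
from h import *
o=get_obs();i=get_image("wrist");s=get_image("scene")["frame"]
print(o["tool_pos"],o["force"],o["finger_gap"],o["time_s"])
a=np.hstack([cv2.resize(i["frame"][130:250,220:340],(400,400)),cv2.resize(s[170:290,240:360],(400,400))]);cv2.imwrite("pics/f.png",a[:,:,::-1])
```

```text
[0.5348 0.4203 0.2508] [-0.2727 -0.62   -0.6046] 0.06096801599452458 18.625
```

View pics/f.png

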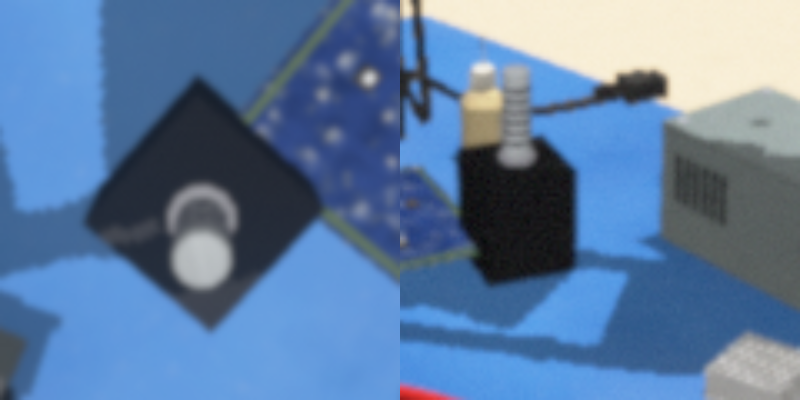

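The pin stands upright with its collar flat on the stand, at (517,155) in the right half, and the gripper is clear of everything.

```bash
python3 -c "
from station import *
print(job_done())"
```

```text
the job is handed in; nothing more can be done
None
```

The tray is fully out, the pin is back upright with its collar on the stand, and the job is handed in at about 19 s; the highest force read while pressing was about 8 N, and I got no verdict back.

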